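# Shut the red air valve in the bench valve box

### The job

Push the orange cover of the bench air-valve box fully aside along its rails with the fingertips, so that the opening under it is uncovered, then push the red valve handle fully shut (clockwise, across its pipe). Do not lift the cover or take it off its deck, leave the blue valve as it is, and do not disturb the other things on the bench. Leave the cover open.

Things in the scene. Friction and masses are not known exactly. Their poses are not given: they have to be found in the camera images.
- box: Grey fixed air-valve box, 190 (its x) x 430 (its y) x 70 mm high to its flat deck. Origin: centre of its underside, on the bench. Its +x points away from the robot, its +y (the long way) to the robot's left, turned by up to 0.36 rad. Rails along both sides and stops at both ends stand 12 mm above the deck. The cover parks on the solid deck from y = -10 to +205 mm.
- opening (a point): Centre, at deck height (70 mm), of the only opening in the deck: 130 mm (box x) by 175 mm (box y: from -185 to -10 mm). Inside are two quarter-turn valves; pipes and valve bodies reach no higher than 32 mm above the bench, so fingertips are free to dip to about 35 mm.
- cover_rib (a point): Top centre of the cover's black rib, 104 mm above the bench. The loose orange cover, 152 (box x) x 190 (box y) x 8 mm, 0.2 to 0.4 kg, rests on the deck between the rails (5 mm play) and slides along the box's y. Rib: mid-plate, 80 mm along box x, 14 mm thick, 26 mm tall. Its box y is about -100 mm at the start, +110 mm at the far stop; from +85 mm the opening is all clear.
- red_handle (a joint): Angle of the red-handled valve: 0 = shut (handle across its pipe, pointing along the box's +y, against a stop), 1.57 = fully open (handle along its pipe, pointing along the box's -x); starts 1.25 to 1.57. Seen from above it shuts clockwise. Stiff by friction (2 to 3 N at the handle's end), stays where it is left.
- red_pivot (a point): Red handle's pivot axis, at the handle's top face, 62 mm above the bench (8 mm below the deck). Handle: level bar 12 mm wide and 14 mm tall (48 to 62 mm above the bench), reaching 47 mm from the pivot, hub 20 mm across. The red valve stands at about (28, -140) or (28, -70) mm in the box frame, the blue one at the other.
- red_tip (a point): Top face of the red handle near its outer end, 45 mm from the pivot.
- blue_pivot (a point): Pivot axis of the blue handle; same make and size as the red one. It also starts open.
- blue_tip (a point): Top face of the blue handle near its outer end, 45 mm from the pivot.
- spool: Bystander: solder-wire spool, white, 56 mm across, 42 mm tall. Origin: centre of its underside.
- tape: Bystander: roll of yellow tape lying flat, 80 mm across, 20 mm tall. Origin: centre of its underside.
- flux: Bystander: small flux jar, 48 mm across, 50 mm tall. Origin: centre of its underside.
- tray: Bystander: green two-compartment parts tray, 80 x 110 x 28 mm. Origin: centre of its underside.
- driver: Bystander: red-handled screwdriver lying on the bench.
- mug: Bystander: white mug, 76 mm across, 85 mm tall. Origin: centre of its underside.
- gluegun: Bystander: green hot-glue gun lying on its side, about 150 x 140 x 34 mm. Origin: centre of its underside.

How it is judged:
On the way, in this order (a step that is already met when the one before it is completed fails the run):
1. the cover is slid aside, still flat on the deck, with the red valve still open (y of cover_rib in the frame of box above 0.07 m and z of cover_rib in the frame of box below 0.112 m and value of joint red_handle above 0.9 rad), for 0.1 s.
2. the red handle is pushed shut (value of joint red_handle below 0.12 rad), for 0.2 s.
At the end, for the whole second after the job is handed in: The red handle is within 0.12 rad of shut, the cover lies flat on the deck with its rib at more than +70 mm along the box's y (the opening uncovered to within 15 mm), and the blue handle's end is within 12 mm of where it was (value of joint red_handle below 0.12 rad and y of cover_rib in the frame of box above 0.07 m and z of cover_rib in the frame of box below 0.112 m and angle between cover_rib's own z axis and vertical below 0.06 rad and distance of blue_tip from where it was at the start of the episode below 0.012 m); the robot touches nothing.
It fails at once if the cover is lifted (more than 12 mm off the deck) or tipped by more than 0.2 rad (z of cover_rib in the frame of box above 0.116 m or angle between cover_rib's own z axis and vertical above 0.2 rad).
It fails at once if the blue handle is moved by more than 12 mm at its end (distance of blue_tip from where it was at the start of the episode above 0.012 m).
It fails at once if a bystander is moved by more than 25 mm (distance of any of spool, tape, flux, tray, driver, mug, gluegun from where it was at the start of the episode above 0.025 m).
It also fails if it takes over 51 s, if anything falls off the work surface, if the arm or the gripper's body presses on something with over 40 N, if the wrist force passes 120 N, or if a joint passes its speed limit or range.

### The arm

A 6-joint arm with a two-finger parallel gripper is mounted at the origin on the work surface. World frame = base frame: x ahead of the robot, y to its left, z up, the work surface at z = 0. Lengths are in m, angles in rad, forces in N, time in s.
With the tool pointing down it reaches from about 0.35 to 0.85 m from the base axis. Payload 8.1 kg.
Tool frame: the origin (TCP) lies between the finger pads; the fingertips stand 11 mm ahead of it and the grasp point (between the pads) lies 8 mm behind it (robot.tips_ahead is the distance from the TCP to the fingertips, in m); z points along the fingers, y is the line along which they close (so a half turn about z gives the same grasp; the last joint's range is limited). The gripper opens to 93 mm and grips with 3 to 60 N. Pads are 15 mm wide; open, the fingers measure 128 mm over their backs; the gripper's body (75 mm by 188 mm) begins 65 mm behind the grasp point.
Start: joints at [-1.361, 0.13, 1.488, -0, 1.523, -0.085], TCP at [0.174, -0.574, 0.23] pointing down, gripper open.
Joint ranges: [-2.96, 2.96], [-0.89, 2.26], [0.02, 2.5], [-1.34, 4.48], [0, 2.73], [-2.66, 2.66]. Speed limits (rad/s): [2.39, 2.39, 2.79, 3.14, 3.14, 3.14].

### API

Orientations are given as a rotation vector (axis times angle).
In Python, from plant import robot gives the robot as it stands. The module is installed in compiled form; this text tells all that it offers.
- The arm moves only by the tool move_arm, never from a script. Its argument "deltas" is one flat list of numbers, 7 for each row, row after row: the shift along the tool's x, y, z in m, then the turn, a rotation vector about the tool's x, y, z in rad, then the opening, from 0 (shut) to 1 (fully open). A call has 1 to 12 rows; each row is the pose to reach, as a shift and turn from the pose commanded when the call began, along the tool's axes at that moment; what a row does not reach only later rows make up. A row lasts 1/8 s, in which the tool goes at most 62.5 mm and 10.7 degrees, less where a joint would pass 70% of its speed; a pose out of reach is approached as far as the arm can. A call with a gripper value outside its range is refused whole. The fingers move at their own pace and stop on an object; "squeeze" is the grip in N (left out, the last holds). Time passes only in rows, so rows that repeat a pose let the fingers close. It gives the time, the measured TCP pose, the force, the opening and the grip force at its end, in the units of the state.
- robot.read_state(): the state, without advancing time (a new reading comes with each control period).
- robot.read_camera(name): name is "scene" or "side" or "wrist"; returns (picture, depth): 480x640x3 uint8, red, green, blue; 480x640 float32, m along the optical axis (not along the pixel's ray), 0 where there is no reading.
- robot.camera_model(name): a dict with "K" (3x3 intrinsics, pixels), "k1" (the pictures are not rectified: a ray, as slopes to the right and down, at radius r is drawn at 1 + k1 r^2 times it, then the intrinsics apply), "R" (3x3) and "t" (3): a world point X has camera coordinates R X + t; the wrist camera has in their place "tool_from_camera" (4x4, takes a point from camera to tool coordinates, whose origin is the TCP and whose axes are the flange's). Camera axes: x right, y down, z forward; pixel columns grow to the right and rows downward; lengths in m; the calibration is good to about 2 mm. A picture is of the moment at which its call begins: read the wrist's pose just before it. camera_model takes no time and is no camera call.
- robot.close_job(): hands the job in; it is judged then, once.
Trained networks look in the newest picture that a camera, given by its name, has taken for a name from the list of things; names that differ only in an ending like _2 or _b are one class to them, and where a whole thing is asked for, a point or a joint stands for the part that bears it (a point fixed in the world has none). Each returns a list of dicts, best first, with "confidence" (0 to 1); they miss things now and then, are a little off and sometimes report something else, mostly with a low value. They report only what shows in the picture. A call takes as long as a camera call.
- robot.recognise(camera, label): "uv" ([column, row] in pixels, amid what is visible of it).
The state is a dict: "t": time; "q": joint angles; "dq": joint speeds; "joint_torque": joint torques, N m; "tool_pos": TCP position; "orientation": TCP orientation; "force": force on the tool from outside, world axes, zero at the start; "wrist_torque": the same for the moment, N m; "opening": finger opening in m; "gripper_force": force on a finger pad.
Only numpy, scipy, OpenCV 4.12 (cv2) and the standard library are available. Lean on these libraries where they do the work, as an engineer would, in place of code of your own. Each camera call takes 0.05 s, during which the arm holds its last target. There are 200 camera calls.

## Working session

There is one attempt and no reset: what is moved stays moved. The work goes in short steps, Python scripts to look and compute and a tool call to move; the robot and the scene stay as the last step left them, time stands still between calls to the robot, and variables do not carry over. Pictures are saved under pics/ and viewed, at most 10 in all, crops included, and the job is handed in when it is done.

Besides the shell and the picture viewer there is one more tool, called after "Emit:" as a command line: name --argument value ..., lists and objects as JSON in quotes. move_arm: Moves the arm, as the interface text tells. Its arguments: {"type":"object","properties":{"deltas":{"type":"array","items":{"type":"number"}},"squeeze":{"type":"number"}},"required":["deltas"]}

```bash
mkdir -p pics; cat > h.py <<'E'
import numpy as np, cv2
from plant import robot
from scipy.spatial.transform import Rotation as Rn
def world(cam,uv,d,st=None):
    m=robot.camera_model(cam);K=np.array(m["K"])
    D=np.array([m["k1"],0,0,0,0.])
    p=cv2.undistortPoints(np.array([[uv]],float),K,D)[0,0]
    c=np.array([p[0]*d,p[1]*d,d])
    if cam=="wrist":
        T=np.array(m["tool_from_camera"]);c=T[:3,:3]@c+T[:3,3]
        return Rn.from_rotvec(st["orientation"]).apply(c)+st["tool_pos"]
    return np.array(m["R"]).T@(c-np.array(m["t"]))
def med(dep,uv,r=2):
    u,v=map(int,np.round(uv));w=dep[v-r:v+r+1,u-r:u+r+1];w=w[w>0]
    return float(np.median(w)) if len(w) else 0
E
python3 - <<'E'
from h import *
s=robot.read_state();print(s["tool_pos"],s["orientation"],s["opening"],s["t"])
for c in("scene","side"):
    p,d=robot.read_camera(c);cv2.imwrite(f"pics/{c}0.png",p[:,:,::-1])
    for l in("cover_rib","box"):
        for r in robot.recognise(c,l)[:2]:
            z=med(d,r["uv"]);print(c,l,r["uv"],r["confidence"],world(c,r["uv"],z).round(3))
    # orange mask fit
    h=cv2.cvtColor(p,cv2.COLOR_RGB2HSV);m=cv2.inRange(h,(5,140,100),(20,255,255))
    vs,us=np.nonzero(m);X=np.array([world(c,(u,v),d[v,u]) for u,v in list(zip(us,vs))[::10] if d[v,u]>0])
    if len(X):
        X=X[(abs(X[:,2]-.078)<.01)];print(c,len(X),cv2.minAreaRect(X[:,:2].astype(np.float32)*1000))
E
```

```text
[ 0.17423694 -0.57358378  0.22860443] [-3.10574919e+00 -4.61150897e-01  1.93262253e-04] 0.09273038707742574 0.0
scene cover_rib [331.5, 244.5] 0.81 [ 0.565 -0.023  0.084]
scene box [348.8, 231.9] 0.74 [0.561 0.064 0.077]
scene 199 ((-375.860595703125, 1001.6570434570312), (813.1870727539062, 2921.885986328125), 54.427818298339844)
side cover_rib [321.3, 227.6] 0.73 [ 0.552 -0.013  0.084]
side box [305.3, 296.7] 0.69 [0.508 0.198 0.07 ]
side 283 ((616.6245727539062, 308.3404846191406), (901.233154296875, 197.05751037597656), 77.9866714477539)
```

View pics/scene0.png

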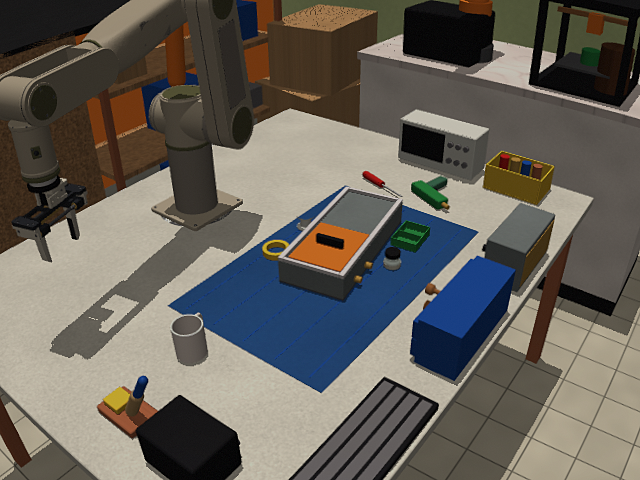

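View pics/side0.png

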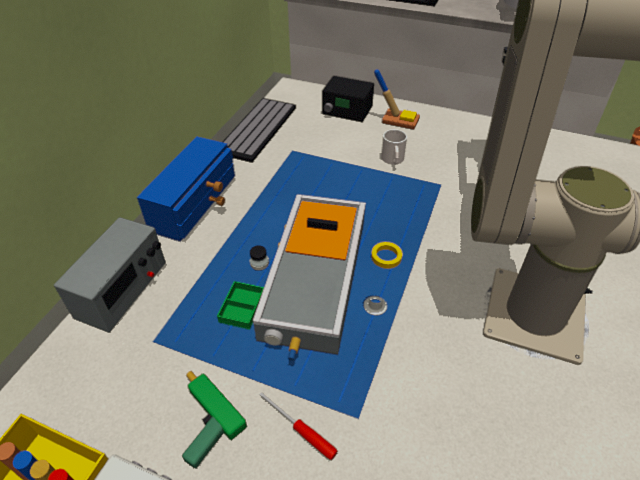

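The scene view shows the rib at about (330,241) on the orange cover. In the side view it is at (322,224), and the box's long axis runs from (330,200) to (300,345). Next I fit the cover plate, restricted to the box region.

```bash
python3 - <<'E'
from h import *
for c in("scene","side"):
    p,d=robot.read_camera(c)
    h=cv2.cvtColor(p,cv2.COLOR_RGB2HSV)
    def pts(m,lo,hi,box=(240,170,420,360)):
        vs,us=np.nonzero(m);X=[]
        for u,v in zip(us,vs):
            if box[0]<u<box[2] and box[1]<v<box[3] and d[v,u]>0:
                x=world(c,(u,v),d[v,u])
                if lo<x[2]<hi: X.append(x)
        return np.array(X)
    X=pts(cv2.inRange(h,(5,140,100),(20,255,255)),.06,.095)
    print(c,"cover",len(X),np.median(X[:,2]),cv2.minAreaRect(X[:,:2].astype(np.float32)*1000))
    X=pts(cv2.inRange(h,(0,0,0),(180,255,45)),.088,.12)
    if len(X):print(c,"rib",len(X),X.mean(0),X[:,2].max(),cv2.minAreaRect(X[:,:2].astype(np.float32)*1000))
    X=pts(np.ones_like(d),.064,.1)
    print(c,"box",len(X),cv2.minAreaRect(X[:,:2].astype(np.float32)*1000))
    for l in("tape","spool","flux","tray","mug"):
        for r in robot.recognise(c,l)[:1]: print(l,r["confidence"],world(c,r["uv"],med(d,r["uv"])).round(3))
E
```

```text
scene cover 1949 0.07665081481104877 ((550.5798950195312, -14.65582275390625), (161.0088653564453, 210.54464721679688), 9.770432472229004)Traceback (most recent call last):
  File "<stdin>", line 14, in <module>
  File "<stdin>", line 9, in pts
  File "h.py", line 5, in world
    m=robot.camera_model(cam);K=np.array(m["K"])
ValueError: time passes only in moves, steps and waits
```

```bash
python3 - <<'E'
s=open('h.py').read()
s=s.replace("def world","M={}\ndef cm(c):\n    if c not in M: M[c]=robot.camera_model(c)\n    return M[c]\ndef world").replace("m=robot.camera_model(cam)","m=cm(cam)")
s+='''
def cloud(cam,d,mask,box=None,st=None):
    """world points of masked pixels, vectorised"""
    m=cm(cam);v,u=np.nonzero((mask>0)&(d>0))
    if box: k=(u>box[0])&(u<box[2])&(v>box[1])&(v<box[3]);u,v=u[k],v[k]
    if not len(u): return np.zeros((0,3))
    q=cv2.undistortPoints(np.stack([u,v],1)[:,None].astype(float),np.array(m["K"]),np.array([m["k1"],0,0,0,0.]))[:,0]
    z=d[v,u].astype(float);C=np.c_[q*z[:,None],z]
    if cam=="wrist":
        T=np.array(m["tool_from_camera"]);return Rn.from_rotvec(st["orientation"]).apply(C@T[:3,:3].T+T[:3,3])+st["tool_pos"]
    return (C-np.array(m["t"]))@np.array(m["R"])
def rect(X): return cv2.minAreaRect(X[:,:2].astype(np.float32)*1000)
'''
open('h.py','w').write(s)
E
python3 - <<'E'
from h import *
for c in("scene","side"):
    p,d=robot.read_camera(c);h=cv2.cvtColor(p,cv2.COLOR_RGB2HSV);B=(240,170,420,360)
    def z(X,a,b): return X[(X[:,2]>a)&(X[:,2]<b)]
    X=z(cloud(c,d,cv2.inRange(h,(5,140,100),(20,255,255)),B),.06,.095);print(c,"cover",len(X),rect(X))
    X=z(cloud(c,d,cv2.inRange(h,(0,0,0),(180,255,45)),B),.086,.12)
    if len(X):print("rib",len(X),X.mean(0),X[:,2].max(),rect(X))
    X=z(cloud(c,d,np.ones_like(d),B),.064,.1)
    print("box",len(X),rect(X))
    for l in("tape","spool","flux","tray","mug"):
        for r in robot.recognise(c,l)[:1]: print(l,r["confidence"],world(c,r["uv"],med(d,r["uv"])).round(3))
E
```

```text
scene cover 1948 ((553.5238037109375, -14.438125610351562), (159.20236206054688, 209.83273315429688), 7.478079795837402)
rib 210 [ 0.5647375  -0.02616758  0.09734977] 0.11258901633615234 ((722.6142578125, -89.52714538574219), (52.703765869140625, 436.20355224609375), 67.31886291503906)
box 6032 ((597.4236450195312, -10.920501708984375), (345.19708251953125, 696.1334838867188), 34.2009391784668)
tape 0.74 [ 0.365 -0.038  0.003]
spool 0.58 [0.368 0.092 0.006]
flux 0.88 [0.699 0.077 0.031]
tray 0.67 [0.678 0.237 0.012]
mug 0.67 [ 0.517 -0.504  0.077]
side cover 2809 ((553.12060546875, -21.96038055419922), (152.13638305664062, 203.87271118164062), 10.503338813781738)
rib 221 [ 0.55003394 -0.01320876  0.0985128 ] 0.10892069432377416 ((549.9756469726562, -14.517147064208984), (73.44025421142578, 14.407744407653809), 7.955054759979248)
box 10578 ((533.1953125, 80.19660949707031), (190.45037841796875, 436.9977722167969), 10.483525276184082)
tape 0.47 [0.673 0.11  0.046]
spool 0.74 [0.358 0.127 0.015]
tray 0.82 [0.655 0.236 0.012]
```

Emit:
move_arm --deltas '[0.26, -0.175, 0.0, 0, 0, -0.73, 0, 0.26, -0.175, 0.0, 0, 0, -0.73, 0, 0.26, -0.175, 0.0, 0, 0, -0.73, 0, 0.26, -0.175, 0.0, 0, 0, -0.73, 0, 0.26, -0.175, 0.0, 0, 0, -0.73, 0, 0.515, -0.35, 0.03, 0, 0, -1.457, 0, 0.515, -0.35, 0.03, 0, 0, -1.457, 0, 0.515, -0.35, 0.03, 0, 0, -1.457, 0, 0.515, -0.35, 0.03, 0, 0, -1.457, 0, 0.515, -0.35, 0.03, 0, 0, -1.457, 0, 0.515, -0.35, 0.03, 0, 0, -1.457, 0, 0.515, -0.35, 0.03, 0, 0, -1.457, 0]'

```text
t: 2.45
tool_pos: [0.5652, -0.0897, 0.1995]
orientation: [-2.01, -2.414, 0.001]
force: [-0.2, 0.4, -0.2]
opening: 0.0003
gripper_force: 0.0
```

```bash
cat > look.py <<'E'
import sys
from h import *
st=robot.read_state();p,d=robot.read_camera("wrist");cv2.imwrite(sys.argv[1],p[:,:,::-1])
h=cv2.cvtColor(p,cv2.COLOR_RGB2HSV)
R=Rn.from_rotvec(st["orientation"]).as_matrix()
print(st["t"],st["tool_pos"],"toolx",np.degrees(np.arctan2(R[1,0],R[0,0])),"tilt",R[:,2],"F",st["force"],st["opening"])
X=cloud("wrist",d,cv2.inRange(h,(5,140,100),(20,255,255)),st=st);X=X[(X[:,2]>.065)&(X[:,2]<.09)]
if len(X)>50:print("cover",len(X),X[:,2].mean(),rect(X))
X=cloud("wrist",d,cv2.inRange(h,(0,0,0),(180,255,60)),st=st);X=X[(X[:,2]>.098)&(X[:,2]<.11)&(np.hypot(*(X[:,:2]-[.55,.08]).T)<.2)]
if len(X)>50:print("rib",len(X),X.mean(0),rect(X))
for l in sys.argv[2:]:
    for r in robot.recognise("wrist",l)[:2]: print(l,r["uv"],r["confidence"],world("wrist",r["uv"],med(d,r["uv"]),st).round(4))
E
python3 look.py pics/w1.png cover_rib
```

```text
2.45 [ 0.56520905 -0.0896512   0.19945541] toolx 100.42048682450577 tilt [-7.09490154e-04 -3.94301436e-04 -9.99999671e-01] F [-0.1590074   0.38786883 -0.23756331] 0.00032636686014645436
cover 55255 0.07821344370847925 ((552.3238525390625, -27.078414916992188), (153.57835388183594, 172.3277130126953), 10.430999755859375)
cover_rib [317.2, 123.1] 0.62 [ 0.5497 -0.0159  0.1043]
```

View pics/w1.png

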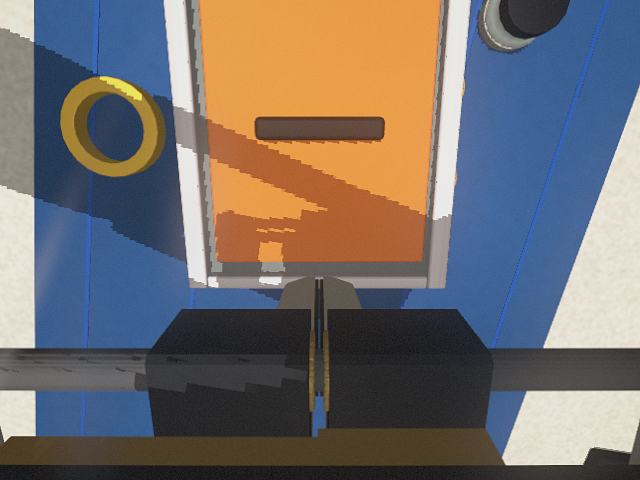

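The rib shows at (320,128), and the fingers are aligned with the box. I'll come down on its -y side and push.

Emit:
move_arm --deltas '[0.035, -0.002, 0.05, 0, 0, 0, 0, 0.035, -0.002, 0.1045, 0, 0, 0, 0, 0.035, -0.002, 0.1045, 0, 0, 0, 0, 0.05, -0.002, 0.1045, 0, 0, 0, 0, 0.06, -0.002, 0.1045, 0, 0, 0, 0, 0.07, -0.002, 0.1045, 0, 0, 0, 0, 0.085, -0.002, 0.1045, 0, 0, 0, 0, 0.1, -0.002, 0.1045, 0, 0, 0, 0]'

```text
t: 3.55
tool_pos: [0.5457, 0.0093, 0.0957]
orientation: [2.011, 2.412, 0.001]
force: [1.1, -2.8, 1.8]
opening: 0.0004
gripper_force: 1.6
```

```bash
python3 look.py pics/w2.png cover_rib red_pivot red_tip blue_tip
```

```text
3.55 [0.54567591 0.00934263 0.09567022] toolx 100.37482620770686 tilt [ 9.95026854e-04 -2.54653166e-04 -9.99999473e-01] F [ 1.06336172 -2.77145547  1.82383441] 0.0004183226112632256
cover 87452 0.07821633127207933 ((542.7814331054688, 25.63616943359375), (154.83566284179688, 190.416015625), 10.701750755310059)
rib 6072 [0.54227248 0.0257693  0.103591  ] ((544.0768432617188, 24.08299446105957), (78.86909484863281, 16.829498291015625), 10.068940162658691)
cover_rib [321.8, 160.3] 0.87 [0.5355 0.0673 0.0784]
red_pivot [596.8, 156.0] 0.57 [0.6705 0.0921 0.0501]
```

Emit:
move_arm --deltas '[0.018, 0, 0, 0, 0, 0, 0, 0.036, 0, 0, 0, 0, 0, 0, 0.054, 0, 0, 0, 0, 0, 0, 0.072, 0, 0, 0, 0, 0, 0, 0.09, 0, 0, 0, 0, 0, 0, 0.108, 0, 0, 0, 0, 0, 0, 0.124, 0, 0, 0, 0, 0, 0, 0.138, 0, 0, 0, 0, 0, 0, 0.15, 0, 0, 0, 0, 0, 0, 0.158, 0, 0, 0, 0, 0, 0, 0.162, 0, 0, 0, 0, 0, 0, 0.162, 0, 0, 0, 0, 0, 0]'

```text
t: 5.3
tool_pos: [0.5164, 0.1681, 0.0952]
orientation: [-2.011, -2.413, -0.001]
force: [0.3, 0.2, 0.9]
opening: 0.0004
gripper_force: 0.0
```

Emit:
move_arm --deltas '[-0.02, 0, 0, 0, 0, 0, 0, -0.05, 0, -0.04, 0, 0, 0, 0, -0.11, 0, -0.1, 0, 0, 0, 0, -0.17, 0, -0.12, 0, 0, 0, 0, -0.23, 0, -0.12, 0, 0, 0, 0, -0.25, 0, -0.12, 0, 0, 0, 0, -0.25, 0, -0.12, 0, 0, 0, 0]'

```text
t: 6.18
tool_pos: [0.5613, -0.0822, 0.2154]
orientation: [2.017, 2.408, -0.0]
force: [-1.0, 0.9, -0.8]
opening: 0.0002
gripper_force: 0.0
```

```bash
python3 look.py pics/w3.png cover_rib red_pivot red_tip blue_pivot blue_tip opening
```

```text
6.175 [ 0.561276   -0.0822333   0.21543001] toolx 100.09444483218375 tilt [ 5.42489057e-04 -8.03818045e-04 -9.99999530e-01] F [-1.00790817  0.88769578 -0.76251183] 0.00023198791746149695
red_pivot [331.4, 100.0] 0.58 [0.5534 0.0103 0.0626]
red_tip [336.4, 97.2] 0.6 [0.5566 0.0129 0.0623]
blue_pivot [328.5, 182.5] 0.63 [ 0.5625 -0.0505  0.0563]
blue_tip [336.7, 189.3] 0.69 [ 0.5695 -0.0539  0.0622]
opening [319.8, 137.2] 0.83 [ 0.55   -0.0184  0.0062]
```

View pics/w3.png

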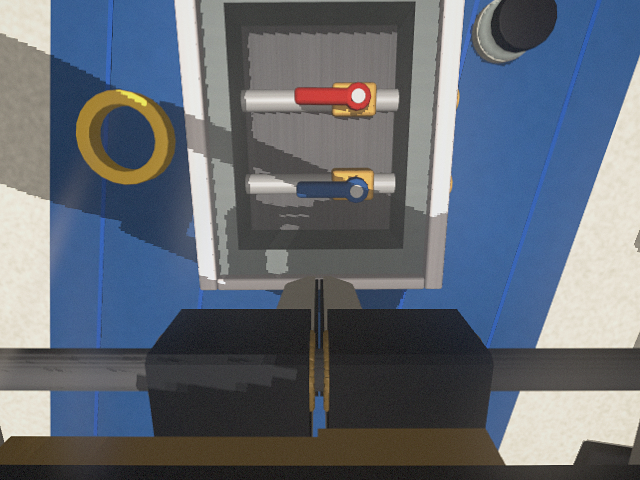

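The opening is uncovered. The red handle runs from its pivot at (358,96) to its tip at (297,95), and the blue one from (357,191) to (298,189). Both are fully open.

```bash
python3 - <<'E'
from h import *
st=robot.read_state();p,d=robot.read_camera("wrist");R=Rn.from_rotvec(st["orientation"])
for n,uv in dict(rp=(358,96),rt=(299,95.5),bp=(357,191),bt=(300,189)).items():
    X=world("wrist",uv,med(d,uv),st);print(n,X.round(4),"tool",R.inv().apply(X-st["tool_pos"]).round(4))
pc,dc=robot.read_camera("side");h=cv2.cvtColor(pc,cv2.COLOR_RGB2HSV)
X=cloud("side",dc,cv2.inRange(h,(5,140,100),(20,255,255)),(240,170,420,360));X=X[(X[:,2]>.065)&(X[:,2]<.095)];print("cover",rect(X))
X=cloud("side",dc,cv2.inRange(h,(0,0,0),(180,255,45)),(240,170,420,360));X=X[(X[:,2]>.09)&(X[:,2]<.115)];print("rib",X.mean(0))
E
```

```text
rp [0.5712 0.0217 0.0628] tool [0.0953 0.0278 0.1522]
rt [0.5285 0.0143 0.0614] tool [ 0.0958 -0.0155  0.1537]
bp [ 0.5849 -0.047   0.0626] tool [0.0254 0.0288 0.1525]
bt [ 0.5409 -0.054   0.0588] tool [ 0.0264 -0.0157  0.1562]
cover ((517.4583129882812, 181.05450439453125), (154.17713928222656, 201.27511596679688), 10.175810813903809)
rib [0.5133808  0.18840253 0.10059868]
```

Emit:
move_arm --deltas '[0.03, -0.012, 0.03, 0, 0, 0, 0, 0.06, -0.025, 0.06, 0, 0, 0, 0, 0.06, -0.025, 0.1, 0, 0, 0, 0, 0.06, -0.025, 0.14, 0, 0, 0, 0, 0.06, -0.025, 0.162, 0, 0, 0, 0, 0.06, -0.025, 0.162, 0, 0, 0, 0]'

```text
t: 7.38
tool_pos: [0.524, -0.0229, 0.0511]
orientation: [-2.008, -2.411, 0.004]
force: [-1.7, 0.2, 1.2]
opening: 0.0005
gripper_force: 0.0
```

```bash
python3 look.py pics/w4.png
```

```text
7.375 [ 0.52400718 -0.02289728  0.05112899] toolx 100.41874071068219 tilt [-4.28919247e-03  6.06427560e-04 -9.99990617e-01] F [-1.74275629  0.24059206  1.18788359] 0.0005473574531334182
```

View pics/w4.png

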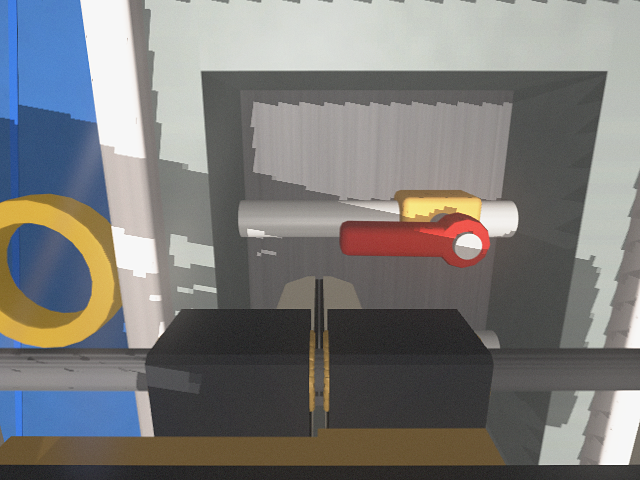

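The fingers sit in the gap at about (320,280) to (320,310). The red handle is just ahead, from (342,238) to (488,240), and the finger faces overlap its end by about 9 mm. I'll swing it shut along the arc.

Emit:
move_arm --deltas '[0.012, 0.003, 0, 0, 0, 0, 0, 0.022, 0.003, 0, 0, 0, 0, 0, 0.029, 0.003, 0, 0, 0, 0, 0, 0.035, 0.003, 0, 0, 0, 0, 0, 0.045, 0.006, 0, 0, 0, 0, 0, 0.053, 0.012, 0, 0, 0, 0, 0, 0.059, 0.02, 0, 0, 0, 0, 0, 0.062, 0.028, 0, 0, 0, 0, 0, 0.063, 0.031, 0, 0, 0, 0, 0, 0.063, 0.031, 0, 0, 0, 0, 0]'

```text
t: 8.68
tool_pos: [0.5453, 0.0442, 0.053]
orientation: [-2.011, -2.413, -0.001]
force: [-0.8, 0.2, -0.4]
opening: 0.0003
gripper_force: 0.0
```

```bash
python3 look.py pics/w5.png
```

```text
8.675 [0.54532658 0.04421674 0.05295096] toolx 100.37809703819144 tilt [ 1.11929808e-05  4.25381440e-04 -9.99999909e-01] F [-0.76659632  0.23316385 -0.36361367] 0.0003445519457753723
cover 96960 0.07823474246606252 ((525.8453979492188, 120.92985534667969), (160.89028930664062, 61.91578674316406), 10.104004859924316)
```

View pics/w5.png

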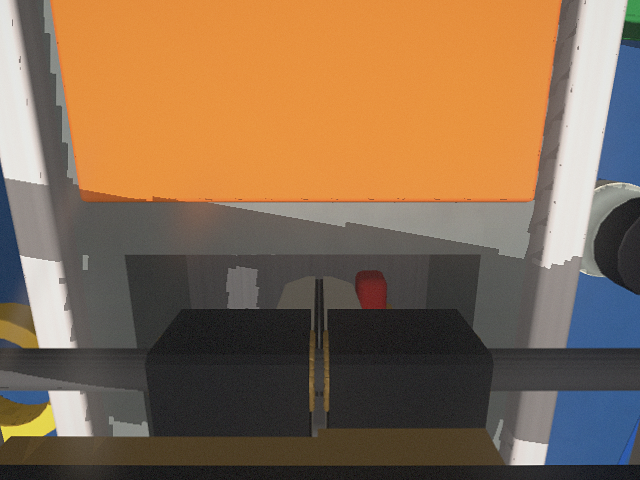

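The handle end shows at (371,290), pointing along +y and touching the finger, but there is no force from the stop yet. I'll press 5 mm further, then back off.

Emit:
move_arm --deltas '[0, 0.002, 0, 0, 0, 0, 0, 0, 0.004, 0, 0, 0, 0, 0, 0, 0.005, 0, 0, 0, 0, 0, 0, 0.005, 0, 0, 0, 0, 0]'

```text
t: 9.22
tool_pos: [0.5467, 0.0446, 0.0528]
orientation: [-2.008, -2.409, 0.008]
force: [-19.1, -1.6, 14.1]
opening: 0.0004
gripper_force: 9.8
```

The force rose to 19 N, so the handle is firmly at its stop. I'll retreat and check.

Emit:
move_arm --deltas '[0, -0.008, 0, 0, 0, 0, 0, 0, -0.012, -0.02, 0, 0, 0, 0, 0, -0.012, -0.08, 0, 0, 0, 0, -0.05, -0.01, -0.14, 0, 0, 0, 0, -0.1, 0, -0.16, 0, 0, 0, 0, -0.13, 0, -0.16, 0, 0, 0, 0, -0.13, 0, -0.16, 0, 0, 0, 0]'

```text
t: 10.1
tool_pos: [0.5745, -0.0857, 0.2157]
orientation: [2.013, 2.407, 0.002]
force: [-0.7, 1.1, -0.2]
opening: 0.0001
gripper_force: 0.0
```

```bash
python3 look.py pics/w6.png
```

```text
10.1 [ 0.5744516  -0.08573378  0.21573928] toolx 100.17502548290342 tilt [ 0.00373136 -0.00134694 -0.99999213] F [-0.72496576  1.13438111 -0.17159532] 8.750503481817122e-05
```

View pics/w6.png

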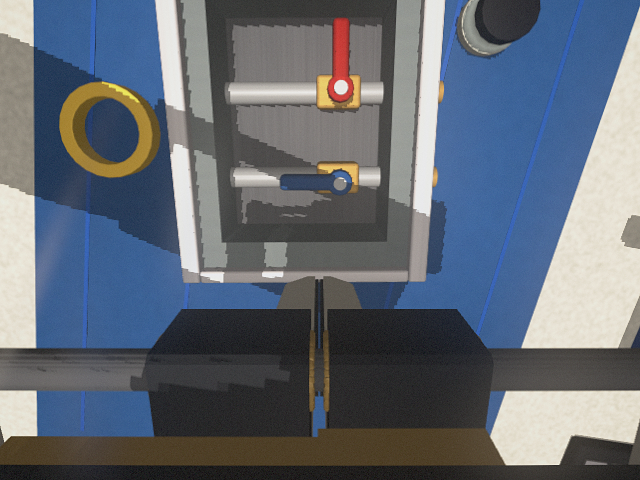

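The red handle now runs from its pivot at (341,87) straight along +y to (341,20), so it is shut. The blue handle still points along -x at (282..350,183), unmoved, and the robot touches nothing.

```bash
python3 -c "
from plant import robot
print(robot.close_job())"
```

```text
the job is handed in; nothing more can be done
None
```

I pushed the cover fully aside (its rib is at about +107 mm along the box) and pushed the red valve shut against its stop. The blue valve is still open as it was, I saw no bystander disturbed, and the job is handed in at about 10 s; no verdict came back.

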